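# Fetch the full slide case from behind the bottles

## Task

First stand the amber bottle and the glass jar from the front of the storage tray aside on the black rubber mat, both upright. Then lift the two identical slide cases behind them to find out which is the heavier, full one, and set that one flat and squarely in the small white reading tray; the empty case stays upright in the place where it stood. Last, put the bottle and the jar back upright, each centred on the same grey felt pad it came from.

Things in the scene. Friction and masses are not known exactly. Their poses are not given: they have to be found in the camera images.
- bottle: Amber glass bottle with a narrow black cap and paper label: straight body 50 mm diameter up to 74 mm, shoulder to 84 mm, 28 mm cap, 102 mm high in all, about 180 g. Origin: centre of its underside, z up along it. Starts on one of the two round grey felt pads of store_tray, in front of a case, with only 8 to 16 mm between them.
- jar: Clear glass jar with a wide white lid: straight body 56 mm diameter up to 60 mm, 54 mm lid, 78 mm high in all, about 200 g. Origin: centre of its underside, z up along it. Starts on one of the two round grey felt pads of store_tray, in front of a case, with only 8 to 16 mm between them.
- case_1: Closed aluminium slide case, 44 mm (own x) by 90 mm (own y) by 54 mm high, with a lid seam, two clasps and a blank label on top. Origin: centre of its underside, z up. Looks the same as the other case: one is full of slides (about 400 g), the other empty (about 120 g). Stands at one of the two back places of store_tray, long side along the tray's y; grip it across the 44 mm.
- case_2: Closed aluminium slide case, 44 mm (own x) by 90 mm (own y) by 54 mm high, with a lid seam, two clasps and a blank label on top. Origin: centre of its underside, z up. Looks the same as the other case: one is full of slides (about 400 g), the other empty (about 120 g). Stands at one of the two back places of store_tray, long side along the tray's y; grip it across the 44 mm.
- store_tray: Plywood fixed tray, floor 8 mm above the bench, grey rim 14 mm high. Origin on the bench; x away from the robot, y left. Floor x -40 to 125, y -155 to 155 mm. Two grey felt pads (66 mm wide, tops 10 mm above the bench) at x 2, y +60 and -60; cases stand on the floor at about x 62, y +60 and -60. Two small vials, 46 mm high, at x 62, y +133 and -133 are not needed.
- mat: Black rubber mat, fixed, 200 mm (own x) by 110 mm (own y), 3 mm thick, empty, on the left or the right of the storage tray. Origin: centre of its underside; its top is 3 mm above that. The bottle and jar fit on it side by side along its x.
- reading_tray: Small shallow white tray, fixed, 78 mm (own x) by 124 mm (own y) outside, 14 mm high, walls and floor 5 mm thick, so 68 by 114 mm inside and a floor 5 mm above its origin; empty, on the other side of the storage tray from the mat. Origin: centre of its underside. The case lies in it with its long side along the tray's y (either way round).
There are look-alikes about, which are no part of the job. Several things have the shape of the mat; the one meant has the colours described above.

How it is judged:
By the outcome, as a careful person would: the job done as asked, in the order asked, and still so for the second after the job is handed in, with the robot touching nothing.
It also fails if it takes over 136 s, if anything falls off the work surface, if the arm or the gripper's body presses on something with over 40 N, if the wrist force passes 120 N, or if a joint passes its speed limit or range.

## Robot

A 7-joint arm with a two-finger parallel gripper is mounted at the origin on the work surface. World frame = base frame: x ahead of the robot, y to its left, z up, the work surface at z = 0. Lengths are in m, angles in rad, forces in N, time in s.
With the tool pointing down it reaches from about 0.425 to 0.925 m from the base axis. Payload 6.8 kg.
Tool frame: the origin (TCP) lies on the centre line of the jaws, within the pads' length; the fingertips stand 11 mm ahead of it and the grasp point (between the pads) lies 8 mm behind it; z points along the fingers, y is the direction in which the jaws open and shut (so a half turn about z gives the same grasp; the last joint's range is limited). The gripper opens to 85 mm and grips with 20 to 120 N. Pads are 22 mm wide; open, the fingers measure 114 mm over their backs; the gripper's body (76 mm by 85 mm) begins 54 mm behind the grasp point. The pads swing forward as they close: fully open they stand 13 mm farther back than shut.
Start: joints at [-0.108, 0.477, 0.022, 1.555, -0.011, 1.109, -0.083], TCP at [0.675, 0, 0.242] pointing down, gripper open.
Joint ranges: [-2.96, 2.96], [-0.34, 2.1], [-1.41, 1.46], [0.24, 2.44], [-1.37, 4.51], [0.17, 1.92], [-2.96, 2.96]. Speed limits (rad/s): [2.39, 2.39, 3.14, 3.14, 3.14, 3.14, 3.14].

## Interface

Orientations are given as a rotation vector (axis times angle).
In Python, from bench import r gives the robot as it stands.
- The arm moves only by the tool send_rows, never from a script. Its argument "deltas" is a list of rows, each a list of 7 numbers: the opening, from 0 (shut) to 1 (fully open), then the shift along the tool's x, y, z as a fraction of full scale, then the turn, a rotation vector about the tool's x, y, z as a fraction of full scale. In form: [[hand, x, y, z, ax, ay, az], ...]. A call has 1 to 20 rows; each row is the pose to reach, as a shift and turn from the pose commanded when the call began, along the tool's axes at that moment, turning the shorter way round; what a row does not reach only later rows make up. Full scale, the value 1, is 150 mm for a shift and 180 degrees for a turn. A row lasts 1/12 s, in which the tool goes at most 41.7 mm and 7.16 degrees, less where a joint would pass 70% of its speed; a pose out of reach is approached as far as the arm can. A call with a number of a shift or a turn outside -1 to 1 is refused whole. A call with a gripper value outside its range is refused whole. The fingers move at their own pace and stop on an object; "squeeze" is the grip in N (left out, the last holds). Time passes only in rows, so rows that repeat a pose let the fingers close. It gives the time, the measured TCP pose, the force and the opening at its end, in the units of the state.
- r.get_obs(): the state, without advancing time (a new reading comes with each control period).
- r.grab_frame(name): name is "scene" or "side" or "wrist"; returns a dict with "pixels" (384x512x3 uint8, red, green, blue), "camera_matrix" (3x3 intrinsics, pixels), "rvec" (rotation vector, rad) and "tvec" (3), from world to camera coordinates, as OpenCV has them. Camera axes: x right, y down, z forward; pixel columns grow to the right and rows downward; lengths in m; the calibration is good to about 2 mm. A picture is of the moment at which its call begins. There is no depth.
- r.hand_in(): hands the job in, once; it reports no verdict.
The state is a dict: "clock": time; "joints": joint angles; "qvel": joint speeds; "tau": joint torques, N m; "tcp_pos": TCP position; "orientation": TCP orientation; "contact_force": force on the tool from outside, world axes, zero at the start; "moment": the same for the moment, N m; "grip_width": finger opening in m.
Only numpy, scipy, OpenCV 4.12 (cv2) and the standard library are available. Lean on these libraries where they do the work, as an engineer would, in place of code of your own. Each camera call takes 0.05 s, during which the arm holds its last target. There are 200 camera calls.

## Working session

There is one attempt and no reset: what is moved stays moved. The work goes in short steps, Python scripts to look and compute and a tool call to move; the robot and the scene stay as the last step left them, time stands still between calls to the robot, and variables do not carry over. Pictures are saved under pics/ and viewed, about 12 in all and at most 16, crops included, and the job is handed in when it is done.

Besides the shell and the picture viewer there is one more tool, called as name([rows], argument=value, ...), one row to a line, values as JSON. send_rows: Moves the arm, as the interface text tells. Shift numbers are shares of 150 mm and turn numbers shares of 180 degrees, none past 1 either way. Its arguments: {"type":"object","properties":{"deltas":{"type":"array","items":{"type":"array","items":{"type":"number"}}},"squeeze":{"type":"number"}},"required":["deltas"]}

```bash
mkdir -p pics && cat > h.py <<'E'
import numpy as np, cv2
from bench import r
def grab(n,f=None):
    d=r.grab_frame(n)
    if f: cv2.imwrite(f,d["pixels"][:,:,::-1])
    np.savez(f"last_{n}.npz",K=d["camera_matrix"],r=d["rvec"],t=d["tvec"],p=d["pixels"])
    return d
def w(n,u,v,z):
    d=np.load(f"last_{n}.npz"); R=cv2.Rodrigues(d["r"])[0]; t=d["t"].ravel()
    q=R.T@np.linalg.inv(d["K"])@np.array([u,v,1.]); c=-R.T@t
    return c+q*(z-c[2])/q[2]
def px(n,P):
    d=np.load(f"last_{n}.npz"); return cv2.projectPoints(np.array(P,float).reshape(-1,3),d["r"],d["t"],d["K"],None)[0].reshape(-1,2)
E
python3 - <<'E'
from h import *
a=[grab(n) for n in("scene","side","wrist")]
for n,d in zip(("scene","side","wrist"),a):
    cv2.imwrite(f"pics/{n}0.png",cv2.resize(d["pixels"][:,:,::-1],(800,600),interpolation=cv2.INTER_CUBIC))
    R=cv2.Rodrigues(d["rvec"])[0];print(n,-R.T@np.ravel(d["tvec"]),R[2])
print(r.get_obs())
E
```

```text
scene [ 1.12588544 -0.2221392   0.8345159 ] [-0.66883349  0.10714387 -0.7356507 ]
side [0.13072408 0.74856568 0.83349632] [ 0.22150019 -0.72181805 -0.65568008]
wrist [0.67454012 0.08021861 0.37312056] [-0.0015873  -0.31169284 -0.95018159]
{'clock': 0.15, 'joints': array([-0.10807291,  0.47762762,  0.02235675,  1.55617369, -0.0114795 ,
        1.10929378, -0.08307757]), 'qvel': array([ 0.00108956, -0.00343768, -0.00182154, -0.00332334,  0.00031685,
        0.00266131,  0.00115812]), 'tau': array([ 1.55385478e-03, -5.96924365e+01,  1.60940632e+00, -2.81490952e+01,
        1.26662746e-02,  6.56643446e-03,  5.58682734e-05]), 'tcp_pos': array([ 6.74583633e-01, -3.29545179e-05,  2.41558973e-01]), 'orientation': array([-2.22080067e+00, -2.22083137e+00,  1.65184340e-03]), 'contact_force': array([-0.37849885, -0.07977305, -0.28385321]), 'moment': array([0.03120775, 0.00350455, 0.015393  ]), 'grip_width': 0.08544531365403164}
```

View pics/scene0.png

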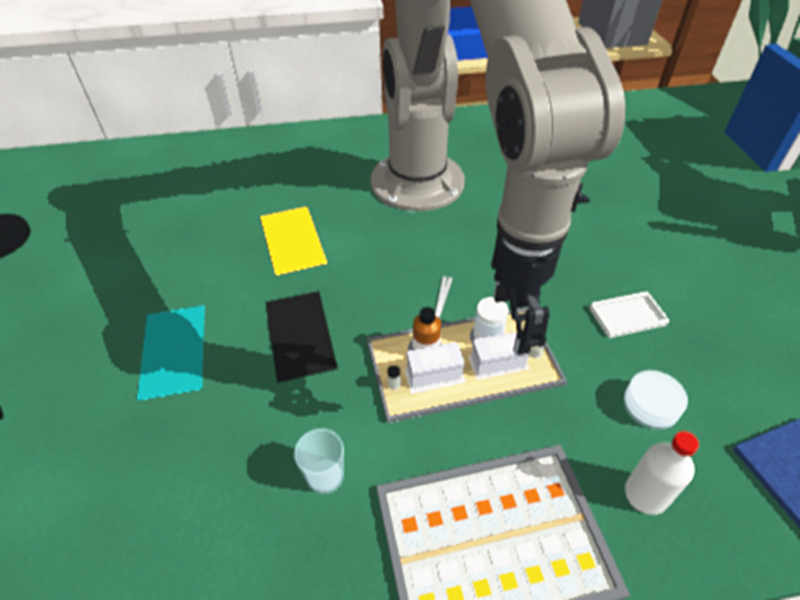

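View pics/wrist0.png

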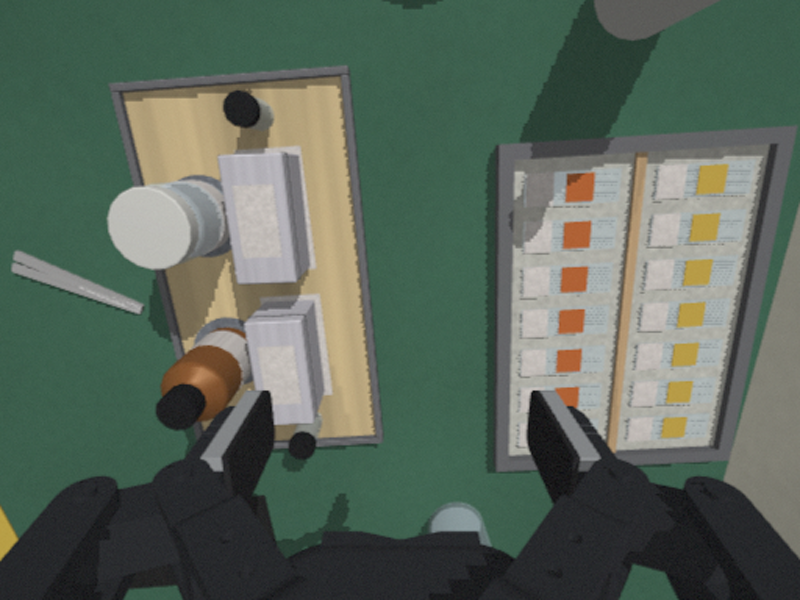

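The scene view shows the black mat at about (300,337) on the robot's right (−y). The reading tray is at (630,313) on its left (+y), and the storage tray is between them. The bottle is at −y and the jar at +y. In the wrist view, right is +x and up is +y. Next I'll enlarge the parts I need to measure.

```bash
python3 - <<'E'
from h import *
p=np.load("last_scene.npz")["p"][:,:,::-1]
cv2.imwrite("pics/s1.png",cv2.resize(p[175:285,165:431],None,fx=3,fy=3,interpolation=cv2.INTER_CUBIC))
p=np.load("last_wrist.npz")["p"][:,:,::-1]
cv2.imwrite("pics/w1.png",cv2.resize(p[35:295,60:255],None,fx=2.3,fy=2.3,interpolation=cv2.INTER_CUBIC))
E
```

```text
(no output)
```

View pics/s1.png

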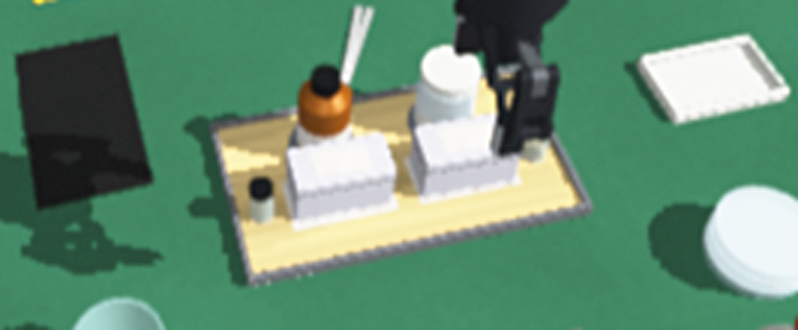

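View pics/w1.png

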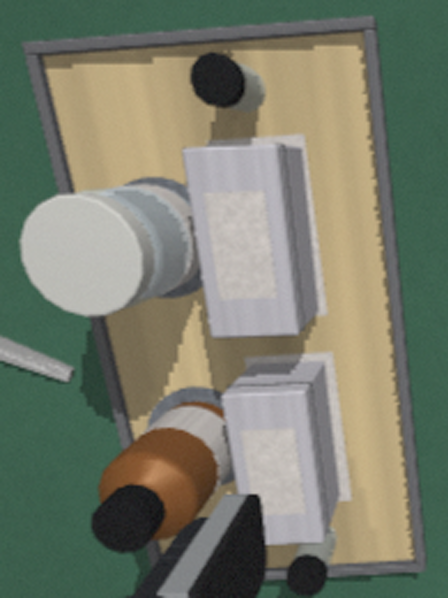

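```bash
cat > m.py <<'E'
from h import *
S=lambda x,y,z:w("scene",165+(x+.5)/3-.5,175+(y+.5)/3-.5,z)
W=lambda x,y,z:w("wrist",60+(x+.5)/2.3-.5,35+(y+.5)/2.3-.5,z)
def rep(n,c):
    c=np.array(c)[:,:2]*1000; m=c.mean(0); e=np.roll(c,-1,0)-c
    print(n,c.round(0).tolist(),"ctr",m.round(1),"len",np.linalg.norm(e,axis=1).round(0),"ang",(np.degrees(np.arctan2(e[:,1],e[:,0]))).round(1))
rep("mat",[S(x,y,.003) for x,y in((16,57),(119,35),(153,182),(37,208))])
rep("rtray",[S(x,y,.014) for x,y in((638,57),(750,35),(790,90),(675,118))])
rep("tray_rimtop",[W(x,y,.014) for x,y in((25,45),(375,18),(423,570))])
rep("tray_scene",[S(x,y,.014) for x,y in((213,124),(250,280),(591,208))])
rep("A",[W(x,y,.062) for x,y in((184,147),(284,141),(297,333),(212,337))])
rep("B",[W(x,y,.062) for x,y in((222,392),(308,388),(325,540),(245,545))])
print("jar",W(81,253,.088),W(20,253,.088),W(142,253,.088)); print("bottle",W(128,518,.112),W(92,518,.112),W(164,518,.112))
print("scene jar",S(450,73,.088),"bottle",S(327,80,.112),"A",[S(x,y,.062).round(3) for x,y in((413,129),(288,150),(381,137))])
E
python3 m.py
```

```text
mat [[351.0, -373.0], [338.0, -264.0], [533.0, -245.0], [544.0, -354.0]] ctr [ 441.2 -309.1] len [109. 196. 109. 194.] ang [  96.8    5.5  -84.3 -174.5]
rtray [[471.0, 259.0], [462.0, 386.0], [538.0, 391.0], [552.0, 263.0]] ctr [505.7 324.8] len [127.  77. 128.  82.] ang [  94.1    3.5  -83.8 -177. ]
tray_rimtop [[461.0, 134.0], [636.0, 146.0], [655.0, -173.0]] ctr [584.2  35.8] len [176. 319. 363.] ang [  3.9 -86.5 122.4]
tray_scene [[482.0, -181.0], [657.0, -172.0], [637.0, 145.0]] ctr [592.3 -69.3] len [175. 317. 361.] ang [   3.3   93.6 -115.3]
A [[553.0, 85.0], [598.0, 88.0], [598.0, -2.0], [555.0, -4.0]] ctr [576.1  41.8] len [46. 89. 42. 89.] ang [   3.2  -90.5 -177.2   91.6]
B [[557.0, -33.0], [601.0, -31.0], [604.0, -119.0], [560.0, -123.0]] ctr [580.6 -76.4] len [44. 89. 45. 90.] ang [   2.8  -87.9 -175.9   91.8]
jar [0.51258059 0.04103294 0.088     ] [0.48596502 0.04103621 0.088     ] [0.53918841 0.04102967 0.088     ]
bottle [ 0.52628945 -0.07588185  0.112     ] [ 0.50982801 -0.07589164  0.112     ] [ 0.54274765 -0.07587207  0.112     ]
scene jar [0.51880233 0.03778596 0.088     ] bottle [ 0.52754076 -0.08027306  0.112     ] A [array([ 0.557, -0.005,  0.062]), array([ 0.561, -0.121,  0.062]), array([ 0.561, -0.036,  0.062])]
```

View pics/side0.png

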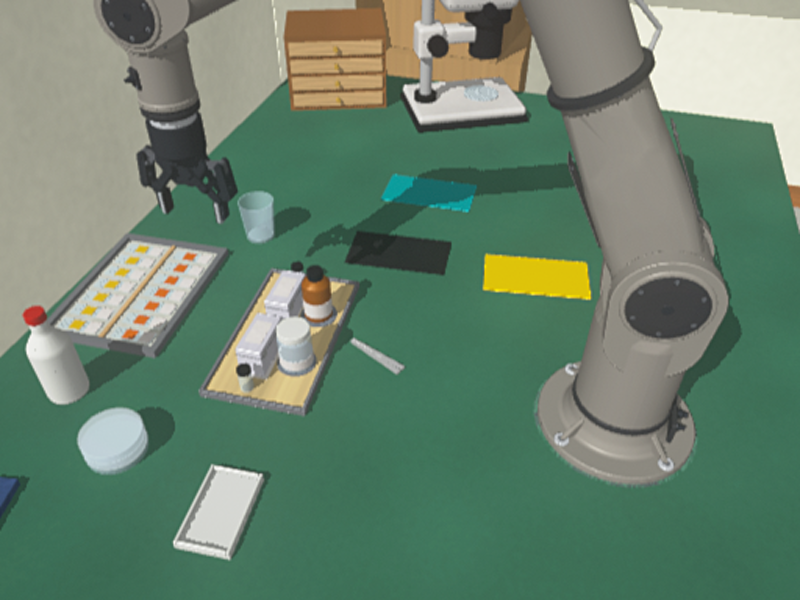

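Measured positions agree with the given sizes:

| Item | Measurement | Position (mm) |
|---|---|---|
| Storage tray | 175×318, turned 3.5° | origin about (516,−21) |
| Mat | 109×195 | centre (441,−309) |
| Reading tray | about 80×127 | centre (506,325) |
| Case tops | 44×89 | – |

Next I'll move above the bottle, with the jaws along the tray's y.

send_rows([
  [1,-0.52,-1,0,0,0,-0.52],
  [1,-0.52,-1,0,0,0,-0.52],
  [1,-0.52,-1,0,0,0,-0.52],
  [1,-0.52,-1,0,0,0,-0.52],
  [1,-0.52,-1,0,0,0,-0.52],
  [1,-0.52,-1,0,0,0,-0.52],
  [1,-0.52,-1,0,0,0,-0.52],
  [1,-0.52,-1,0,0,0,-0.52],
  [1,-0.52,-1,0,0,0,-0.52],
  [1,-0.52,-1,0,0,0,-0.52],
  [1,-0.52,-1,0,0,0,-0.52],
  [1,-0.52,-1,0,0,0,-0.52],
  [1,-0.52,-1,0,0,0,-0.52],
  [1,-0.52,-1,0,0,0,-0.52],
  [1,-0.52,-1,0,0,0,-0.52],
  [1,-0.52,-1,0,0,0,-0.52],
], squeeze=40)

```text
clock: 1.48
tcp_pos: [0.5249, -0.0781, 0.2422]
orientation: [0.093, -3.14, -0.0]
contact_force: [0.5, 0.4, 0.6]
grip_width: 0.0851
```

```bash
python3 - <<'E'
from h import *
from scipy.spatial.transform import Rotation as Ro
d=grab("wrist");cv2.imwrite("pics/w2.png",cv2.resize(d["pixels"][:,:,::-1],(800,600),interpolation=cv2.INTER_CUBIC))
o=r.get_obs();print(o["clock"],o["joints"].round(2),o["tcp_pos"].round(4),Ro.from_rotvec(o["orientation"]).as_matrix().round(3).tolist())
E
```

```text
1.5333 [ 0.23  0.25 -0.23  1.89  0.07  1.01  1.6 ] [ 0.5249 -0.078   0.2422] [[-0.998, -0.06, -0.0], [-0.06, 0.998, -0.0], [0.0, -0.0, -1.0]]
```

View pics/w2.png

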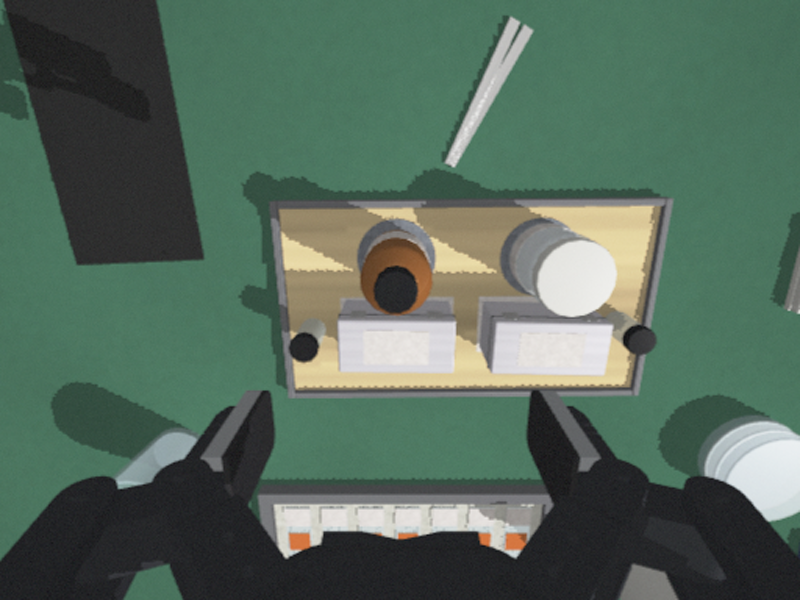

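The wrist view is now square to the tray. The rim corners are at about (270,202), (671,198), (640,394) and (290,397), the cap at (396,290) and the lid at (577,277).

```bash
python3 - <<'E'
from h import *
W=lambda x,y,z:(w("wrist",(x+.5)*.64-.5,(y+.5)*.64-.5,z)[:2]*1000).round(1)
c=np.array([W(*q,.014) for q in((270,202),(671,198),(640,394),(290,397))]);print(c.tolist(),c.mean(0))
e=c[1]-c[0],c[2]-c[3];print([np.degrees(np.arctan2(-k[0],k[1])) for k in e])
print("cap",W(396,290,.112),W(375,290,.112),W(417,290,.112),"lid",W(577,277,.088),"pads L/R/top",W(358,255,.01),W(436,255,.01),W(396,219,.01),"jar pad",W(500,255,.01),W(540,218,.01))
print("caseB",[W(*q,.062).tolist() for q in((339,316),(456,316),(455,373),(340,371))],"A",[W(*q,.062).tolist() for q in((490,319),(613,319),(606,374),(493,374))])
print("mat near",W(77,265,.003),W(203,259,.003),W(155,0,.003))
E
```

```text
[[481.1, -184.2], [459.3, 133.5], [633.8, 148.9], [655.7, -171.7]] [557.475 -18.375]
[np.float64(3.925379761738735), np.float64(3.9077708856824045)]
cap [519.8 -80.8] [520.6 -93.7] [519.1 -67.9] lid [510.6  39.3] pads L/R/top [ 520.6 -113.4] [516.8 -48.4] [489.1 -83.4] jar pad [513.6   4.9] [481.4  33.5]
caseB [[556.8, -121.9], [551.7, -34.5], [598.8, -30.7], [602.3, -120.4]] A [[552.6, -8.8], [547.2, 83.3], [592.7, 87.4], [597.9, -0.9]]
mat near [ 544.8 -354.1] [ 533.3 -246. ] [ 344.7 -265.2]
```

send_rows([
  [1,0.02,-0.013,0,0,0,0],
  [1,0.02,-0.013,0.15,0,0,0],
  [1,0.02,-0.013,0.3,0,0,0],
  [1,0.02,-0.013,0.45,0,0,0],
  [1,0.02,-0.013,0.6,0,0,0],
  [1,0.02,-0.013,0.75,0,0,0],
  [1,0.02,-0.013,0.9,0,0,0],
  [1,0.02,-0.013,1,0,0,0],
  [1,0.02,-0.013,1,0,0,0],
])

```text
clock: 2.28
tcp_pos: [0.5197, -0.0801, 0.0894]
orientation: [0.097, -3.134, -0.001]
contact_force: [-0.2, 0.6, 0.3]
grip_width: 0.0853
```

send_rows([
  [1,0,0,0.08,0,0,0],
  [1,0,0,0.16,0,0,0],
  [1,0,0,0.22,0,0,0],
  [1,0,0,0.22,0,0,0],
  [0,0,0,0.22,0,0,0],
  [0,0,0,0.22,0,0,0],
  [0,0,0,0.22,0,0,0],
  [0,0,0,0.22,0,0,0],
  [0,0,0,0.22,0,0,0],
  [0,0,0,0.22,0,0,0],
  [0,0,0,0.22,0,0,0],
  [0,0,0,0.22,0,0,0],
])

```text
clock: 3.28
tcp_pos: [0.5228, -0.0803, 0.0601]
orientation: [-0.098, 3.139, -0.0]
contact_force: [-0.3, 0.1, 5.9]
grip_width: 0.0492
```

Bottle gripped at 49 mm. Now lifting it and carrying it to the near end of the mat.

send_rows([
  [0,0,0,-0.05,0,0,0],
  [0,0,0,-0.15,0,0,0],
  [0,0,0,-0.25,0,0,0],
  [0,0,0,-0.35,0,0,0],
  [0,0,0,-0.45,0,0,0],
  [0,0,0,-0.5,0,0,0],
  [0,0.08,-0.08,-0.5,0,0,0],
  [0,0.18,-0.18,-0.5,0,0,0],
  [0,0.28,-0.3,-0.5,0,0,0],
  [0,0.38,-0.4,-0.5,0,0,0],
  [0,0.48,-0.5,-0.5,0,0,0],
])

```text
clock: 4.2
tcp_pos: [0.4539, -0.1602, 0.1342]
orientation: [0.099, -3.14, -0.0]
contact_force: [-0.3, -0.9, -0.7]
grip_width: 0.0491
```

send_rows([
  [0,0.06,-0.12,0,0,0,0],
  [0,0.12,-0.25,0,0,0,0],
  [0,0.18,-0.38,0,0,0,0],
  [0,0.24,-0.5,0,0,0,0],
  [0,0.3,-0.62,0,0,0,0],
  [0,0.36,-0.75,0,0,0,0],
  [0,0.42,-0.86,0,0,0,0],
  [0,0.46,-0.95,0,0,0,0],
  [0,0.48,-1,0,0,0,0],
  [0,0.48,-1,0,0,0,0],
  [0,0.48,-1,0,0,0,0],
])

```text
clock: 5.12
tcp_pos: [0.3926, -0.3132, 0.1342]
orientation: [0.098, -3.14, -0.001]
contact_force: [0.5, 0.8, -1.7]
grip_width: 0.0485
```

send_rows([
  [0,0,0,0.1,0,0,0],
  [0,0,0,0.2,0,0,0],
  [0,0,0,0.3,0,0,0],
  [0,0,0,0.4,0,0,0],
  [0,0,0,0.46,0,0,0],
  [0,0,0,0.5,0,0,0],
  [0,0,0,0.52,0,0,0],
  [0,0,0,0.53,0,0,0],
  [0,0,0,0.53,0,0,0],
  [0,0,0,0.53,0,0,0],
])

```text
clock: 5.95
tcp_pos: [0.393, -0.3139, 0.0553]
orientation: [-0.099, 3.139, -0.001]
contact_force: [0.8, 0.1, -1.7]
grip_width: 0.0487
```

send_rows([
  [0,0,0,0.01,0,0,0],
  [0,0,0,0.016,0,0,0],
  [0,0,0,0.016,0,0,0],
  [0,0,0,0.016,0,0,0],
])

```text
clock: 6.28
tcp_pos: [0.393, -0.3141, 0.0532]
orientation: [-0.098, 3.139, -0.001]
contact_force: [-0.5, 1.0, 6.1]
grip_width: 0.0488
```

send_rows([
  [0.5,0,0,0,0,0,0],
  [1,0,0,0,0,0,0],
  [1,0,0,0,0,0,0],
  [1,0,0,0,0,0,0],
  [1,0,0,0,0,0,0],
  [1,0,0,-0.05,0,0,0],
  [1,0,0,-0.2,0,0,0],
  [1,0,0,-0.4,0,0,0],
  [1,0,0,-0.6,0,0,0],
  [1,0,0,-0.8,0,0,0],
  [1,0,0,-0.8,0,0,0],
])

```text
clock: 7.2
tcp_pos: [0.3955, -0.3156, 0.1784]
orientation: [-0.098, 3.132, -0.009]
contact_force: [1.3, -0.5, 0.8]
grip_width: 0.0853
```

send_rows([
  [1,-0.08,0.18,0,0,0,0],
  [1,-0.16,0.38,0,0,0,0],
  [1,-0.24,0.58,0,0,0,0],
  [1,-0.31,0.78,0,0,0,0],
  [1,-0.39,0.98,0,0,0,0],
  [1,-0.4,1,0,0,0,0],
])

```text
clock: 7.7
tcp_pos: [0.4448, -0.1543, 0.1728]
orientation: [-0.111, 3.138, 0.003]
contact_force: [0.8, 0.1, 0.6]
grip_width: 0.0853
```

send_rows([
  [1,-0.1,0.18,0,0,0,0],
  [1,-0.2,0.38,0,0,0,0],
  [1,-0.3,0.58,0,0,0,0],
  [1,-0.4,0.78,0,0,0,0],
  [1,-0.5,0.98,0,0,0,0],
  [1,-0.54,1,0,0,0,0],
  [1,-0.54,1,0,0,0,0],
])

```text
clock: 8.28
tcp_pos: [0.5156, -0.0031, 0.1726]
orientation: [-0.106, 3.139, 0.002]
contact_force: [0.3, -0.1, 0.6]
grip_width: 0.0855
```

send_rows([
  [1,0,0.15,0,0,0,0],
  [1,0,0.28,0,0,0,0],
  [1,0,0.3,0,0,0,0],
  [1,0,0.3,0,0,0,0],
  [1,0,0.3,0,0,0,0],
])

```text
clock: 8.7
tcp_pos: [0.5113, 0.0375, 0.1723]
orientation: [0.096, -3.14, 0.002]
contact_force: [-0.3, -1.1, 0.6]
grip_width: 0.0856
```

```bash
python3 - <<'E'
from h import *
d=grab("wrist");p=d["pixels"][:,:,::-1]
cv2.imwrite("pics/w3.png",cv2.resize(p,(800,600),interpolation=cv2.INTER_CUBIC))
o=r.get_obs();print(o["clock"],o["joints"].round(2),o["tcp_pos"].round(4))
print(px("wrist",[[.512,.039,.088],[.522,-.081,.010],[.513,.0385,.01]])/.64)
E
```

```text
8.75 [ 0.08  0.32 -0.32  1.99  0.13  0.85  1.31] [0.5114 0.0372 0.1723]
[[402.7744083  325.07359986]
 [228.14619412 289.07114354]
 [401.36330533 286.69584756]]
```

View pics/w3.png

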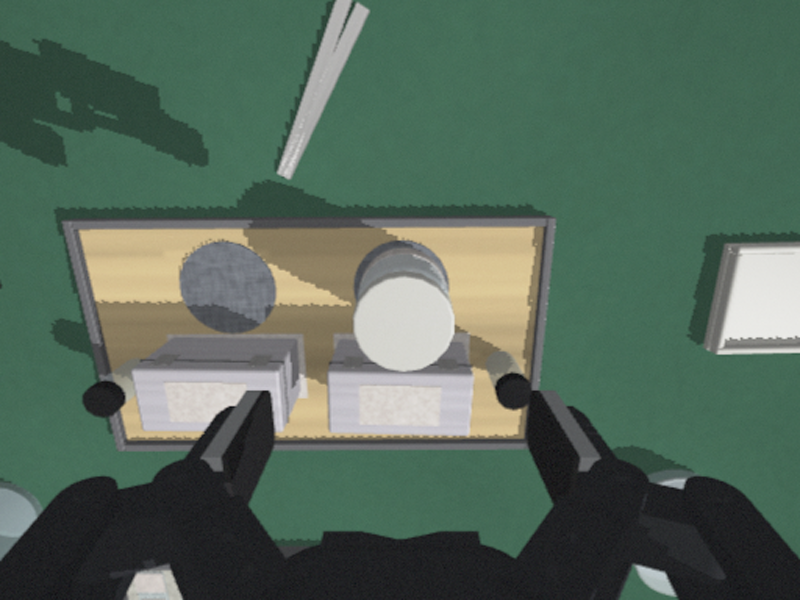

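The bottle's pad is centred at (228,287), which matches the predicted (228,289). The jar lid is at (404,321), centred under the gripper. Now descending to grip the jar.

send_rows([
  [1,0,0.013,0.1,0,0,0],
  [1,0,0.013,0.25,0,0,0],
  [1,0,0.013,0.4,0,0,0],
  [1,0,0.013,0.55,0,0,0],
  [1,0,0.013,0.7,0,0,0],
  [1,0,0.013,0.8,0,0,0],
  [1,0,0.013,0.87,0,0,0],
  [1,0,0.013,0.89,0,0,0],
  [1,0,0.013,0.89,0,0,0],
  [0,0,0.013,0.89,0,0,0],
  [0,0,0.013,0.89,0,0,0],
  [0,0,0.013,0.89,0,0,0],
  [0,0,0.013,0.89,0,0,0],
  [0,0,0.013,0.89,0,0,0],
  [0,0,0.013,0.89,0,0,0],
  [0,0,0.013,0.89,0,0,0],
  [0,0,0.013,0.89,0,0,0],
])

```text
clock: 10.17
tcp_pos: [0.5125, 0.0409, 0.0403]
orientation: [-0.098, 3.138, -0.001]
contact_force: [-1.2, -1.7, 7.0]
grip_width: 0.0554
```

send_rows([
  [0,0,0,-0.05,0,0,0],
  [0,0,0,-0.15,0,0,0],
  [0,0,0,-0.25,0,0,0],
  [0,0,0,-0.35,0,0,0],
  [0,0,0,-0.45,0,0,0],
  [0,0,0,-0.5,0,0,0],
  [0,0.03,-0.15,-0.5,0,0,0],
  [0,0.06,-0.3,-0.5,0,0,0],
  [0,0.09,-0.45,-0.5,0,0,0],
  [0,0.12,-0.6,-0.5,0,0,0],
  [0,0.15,-0.75,-0.5,0,0,0],
  [0,0.15,-0.85,-0.5,0,0,0],
])

```text
clock: 11.17
tcp_pos: [0.4957, -0.0898, 0.1139]
orientation: [0.095, -3.139, 0.001]
contact_force: [-0.2, 0.2, -1.8]
grip_width: 0.0554
```

send_rows([
  [0,0.03,-0.15,0,0,0,0],
  [0,0.06,-0.3,0,0,0,0],
  [0,0.09,-0.45,0,0,0,0],
  [0,0.12,-0.6,0,0,0,0],
  [0,0.15,-0.75,0,0,0,0],
  [0,0.15,-0.9,0,0,0,0],
  [0,0.15,-1,0,0,0,0],
])

```text
clock: 11.75
tcp_pos: [0.4833, -0.2409, 0.1141]
orientation: [0.095, -3.14, 0.001]
contact_force: [0.3, -1.5, -1.9]
grip_width: 0.0549
```

send_rows([
  [0,0,-0.14,0,0,0,0],
  [0,0,-0.28,0,0,0,0],
  [0,0,-0.38,0,0,0,0],
  [0,0,-0.43,0,0,0,0],
  [0,0,-0.43,0.02,0,0,0],
  [0,0,-0.43,0.12,0,0,0],
  [0,0,-0.43,0.24,0,0,0],
  [0,0,-0.43,0.36,0,0,0],
  [0,0,-0.43,0.44,0,0,0],
  [0,0,-0.43,0.5,0,0,0],
  [0,0,-0.43,0.53,0,0,0],
  [0,0,-0.43,0.535,0,0,0],
  [0,0,-0.43,0.535,0,0,0],
])

```text
clock: 12.83
tcp_pos: [0.4885, -0.3024, 0.0339]
orientation: [-0.099, 3.139, -0.0]
contact_force: [-0.1, -0.8, -1.5]
grip_width: 0.0546
```

send_rows([
  [0,0,0,0.008,0,0,0],
  [0,0,0,0.014,0,0,0],
  [0,0,0,0.014,0,0,0],
  [0,0,0,0.014,0,0,0],
])

```text
clock: 13.17
tcp_pos: [0.4888, -0.3029, 0.0333]
orientation: [-0.099, 3.139, -0.001]
contact_force: [-3.1, 1.5, 9.8]
grip_width: 0.055
```

send_rows([
  [0.5,0,0,0,0,0,0],
  [1,0,0,0,0,0,0],
  [1,0,0,0,0,0,0],
  [1,0,0,0,0,0,0],
  [1,0,0,0,0,0,0],
  [1,0,0,-0.05,0,0,0],
  [1,0,0,-0.2,0,0,0],
  [1,0,0,-0.4,0,0,0],
  [1,0,0,-0.6,0,0,0],
  [1,0,0,-0.8,0,0,0],
  [1,0,0,-0.9,0,0,0],
  [1,0,0,-0.9,0,0,0],
])

```text
clock: 14.17
tcp_pos: [0.4903, -0.3039, 0.1712]
orientation: [-0.098, 3.133, -0.006]
contact_force: [0.5, -0.0, -0.5]
grip_width: 0.0858
```

send_rows([
  [1,-0.07,0.12,0,0,0,0.03],
  [1,-0.15,0.25,0,0,0,0.07],
  [1,-0.22,0.4,0,0,0,0.11],
  [1,-0.3,0.55,0,0,0,0.15],
  [1,-0.37,0.7,0,0,0,0.19],
  [1,-0.45,0.85,0,0,0,0.23],
  [1,-0.5,1,0,0,0,0.26],
  [1,-0.7,1,0,0,0,0.3],
  [1,-0.7,1,0,0,0,0.34],
  [1,-0.7,1,0,0,0,0.38],
  [1,-0.7,1,0,0,0,0.42],
  [1,-0.7,1,0,0,0,0.46],
  [1,-0.7,1,0,0,0,0.5],
  [1,-0.7,1,0,0,0,0.5],
  [1,-0.7,1,0,0,0,0.5],
])

```text
clock: 15.42
tcp_pos: [0.583, -0.1463, 0.1659]
orientation: [-2.146, -2.293, 0.001]
contact_force: [0.3, -0.1, 0.4]
grip_width: 0.0851
```

```bash
python3 - <<'E'
from h import *
from scipy.spatial.transform import Rotation as Ro
d=grab("scene");p=d["pixels"][:,:,::-1]
cv2.imwrite("pics/s2.png",cv2.resize(p[150:300,160:430],None,fx=2.9,fy=2.9,interpolation=cv2.INTER_CUBIC))
o=r.get_obs();print(o["clock"],o["joints"].round(2),o["tcp_pos"].round(4),Ro.from_rotvec(o["orientation"]).as_matrix().round(3).tolist())
E
```

```text
15.4667 [ 0.09  0.44  0.07  1.81 -0.04  0.89  0.24] [ 0.5831 -0.1463  0.1661] [[-0.067, 0.998, -0.001], [0.998, 0.067, 0.0], [0.0, -0.001, -1.0]]
```

View pics/s2.png

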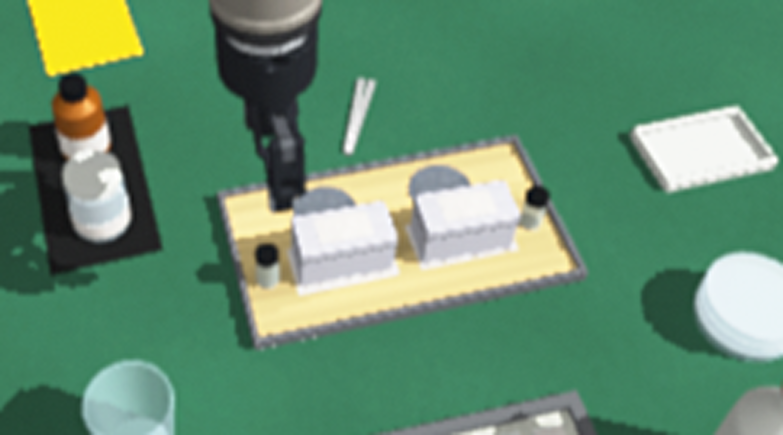

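Both containers stand upright on the mat, at about (85,120) and (97,200). Next is the right-hand case.

send_rows([
  [1,0.15,0,0,0,0,0],
  [1,0.3,0.007,0,0,0,0],
  [1,0.42,0.007,0,0,0,0],
  [1,0.463,0.007,0,0,0,0],
  [1,0.463,0.007,0.1,0,0,0],
  [1,0.463,0.007,0.25,0,0,0],
  [1,0.463,0.007,0.4,0,0,0],
  [1,0.463,0.007,0.55,0,0,0],
  [1,0.463,0.007,0.7,0,0,0],
  [1,0.463,0.007,0.82,0,0,0],
  [1,0.463,0.007,0.89,0,0,0],
  [1,0.463,0.007,0.89,0,0,0],
  [1,0.463,0.007,0.89,0,0,0],
], squeeze=40)

```text
clock: 16.55
tcp_pos: [0.5801, -0.0776, 0.033]
orientation: [-2.15, -2.29, 0.001]
contact_force: [0.6, -0.5, 0.2]
grip_width: 0.0853
```

send_rows([
  [0,0,0,0,0,0,0],
  [0,0,0,0,0,0,0],
  [0,0,0,0,0,0,0],
  [0,0,0,0,0,0,0],
  [0,0,0,0,0,0,0],
  [0,0,0,0,0,0,0],
  [0,0,0,0,0,0,0],
  [0,0,0,0,0,0,0],
  [0,0,0,0,0,0,0],
])

```text
clock: 17.3
tcp_pos: [0.5809, -0.0772, 0.0342]
orientation: [2.15, 2.289, 0.002]
contact_force: [-0.7, 0.0, 7.3]
grip_width: 0.0436
```

send_rows([
  [0,0,0,-0.04,0,0,0],
  [0,0,0,-0.1,0,0,0],
  [0,0,0,-0.16,0,0,0],
  [0,0,0,-0.2,0,0,0],
  [0,0,0,-0.2,0,0,0],
  [0,0,0,-0.2,0,0,0],
  [0,0,0,-0.2,0,0,0],
  [0,0,0,-0.2,0,0,0],
])

```text
clock: 17.97
tcp_pos: [0.5797, -0.077, 0.0627]
orientation: [-2.15, -2.29, 0.001]
contact_force: [-0.3, 0.2, -1.9]
grip_width: 0.0435
```

send_rows([
  [0,0,0,0,0,0,0],
  [0,0,0,0,0,0,0],
  [0,0,0,0,0,0,0],
])

```text
clock: 18.22
tcp_pos: [0.58, -0.0771, 0.0628]
orientation: [-2.15, -2.29, 0.001]
contact_force: [-0.2, -0.2, -1.2]
grip_width: 0.0436
```

send_rows([
  [0,0,0,0.06,0,0,0],
  [0,0,0,0.12,0,0,0],
  [0,0,0,0.17,0,0,0],
  [0,0,0,0.19,0,0,0],
  [0,0,0,0.195,0,0,0],
  [0,0,0,0.195,0,0,0],
  [0,0,0,0.195,0,0,0],
])

```text
clock: 18.8
tcp_pos: [0.5791, -0.077, 0.0341]
orientation: [-2.15, -2.288, 0.002]
contact_force: [-6.7, 1.3, 13.3]
grip_width: 0.0435
```

The first reading is 1.2–1.9 N, so this case is the empty one. I'll release it and weigh the other.

send_rows([
  [0.7,0,0,0,0,0,0],
  [1,0,0,0,0,0,0],
  [1,0,0,0,0,0,0],
  [1,0,0,0,0,0,0],
  [1,0,0,0,0,0,0],
  [1,0,0,-0.05,0,0,0],
  [1,0,0,-0.2,0,0,0],
  [1,0,0,-0.4,0,0,0],
  [1,0,0,-0.6,0,0,0],
  [1,0.15,0,-0.6,0,0,0],
  [1,0.3,0,-0.6,0,0,0],
  [1,0.45,0,-0.6,0,0,0],
  [1,0.6,0,-0.6,0,0,0],
  [1,0.75,0.008,-0.6,0,0,0],
  [1,0.797,0.008,-0.6,0,0,0],
  [1,0.797,0.008,-0.6,0,0,0],
  [1,0.797,0.008,-0.6,0,0,0],
  [1,0.797,0.008,-0.6,0,0,0],
])

```text
clock: 20.3
tcp_pos: [0.5739, 0.0402, 0.1239]
orientation: [2.153, 2.287, -0.001]
contact_force: [0.0, -0.3, -0.7]
grip_width: 0.085
```

send_rows([
  [1,0,0,0.1,0,0,0],
  [1,0,0,0.25,0,0,0],
  [1,0,0,0.4,0,0,0],
  [1,0,0,0.52,0,0,0],
  [1,0,0,0.59,0,0,0],
  [1,0,0,0.59,0,0,0],
  [1,0,0,0.59,0,0,0],
  [0,0,0,0.59,0,0,0],
  [0,0,0,0.59,0,0,0],
  [0,0,0,0.59,0,0,0],
  [0,0,0,0.59,0,0,0],
  [0,0,0,0.59,0,0,0],
  [0,0,0,0.59,0,0,0],
  [0,0,0,0.59,0,0,0],
  [0,0,0,0.59,0,0,0],
])

```text
clock: 21.55
tcp_pos: [0.5747, 0.0424, 0.0365]
orientation: [2.15, 2.289, 0.002]
contact_force: [-1.0, -0.4, 6.8]
grip_width: 0.0434
```

send_rows([
  [0,0,0,-0.04,0,0,0],
  [0,0,0,-0.1,0,0,0],
  [0,0,0,-0.16,0,0,0],
  [0,0,0,-0.2,0,0,0],
  [0,0,0,-0.2,0,0,0],
  [0,0,0,-0.2,0,0,0],
  [0,0,0,-0.2,0,0,0],
  [0,0,0,-0.2,0,0,0],
], squeeze=60)

```text
clock: 22.22
tcp_pos: [0.5734, 0.0423, 0.0649]
orientation: [-2.15, -2.29, 0.001]
contact_force: [-0.3, 0.5, -3.8]
grip_width: 0.0431
```

```bash
python3 - <<'E'
from h import *
d=grab("side");p=d["pixels"][:,:,::-1]
cv2.imwrite("pics/d1.png",cv2.resize(p[280:370,95:185],None,fx=6,fy=6,interpolation=cv2.INTER_CUBIC))
o=r.get_obs();print(o["clock"],o["joints"].round(2),o["tcp_pos"].round(4),o["contact_force"])
E
```

```text
22.2667 [-0.2   0.54  0.02  1.93 -0.02  0.67 -0.1 ] [0.5734 0.0423 0.0648] [-0.69548876  0.00762121 -5.19957786]
```

View pics/d1.png

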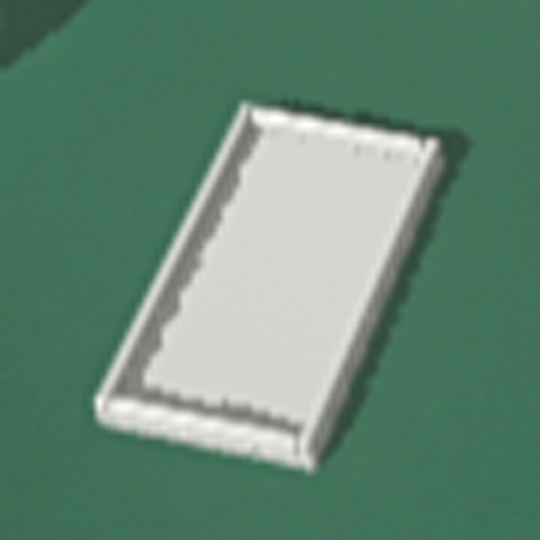

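This case reads 3.8–5.2 N, so it is the full one. The reading tray's top corners in the crop are (244,104), (440,141), (316,455) and (98,401).

```bash
python3 - <<'E'
from h import *
D=lambda x,y,z:w("side",95+(x+.5)/6-.5,280+(y+.5)/6-.5,z)[:2]*1000
def rep(f,pts):
    c=np.array([f(*q,.014) for q in pts]); e=[c[1]-c[0],c[2]-c[3],c[3]-c[0],c[2]-c[1]]
    print(c.round(1).tolist(),c.mean(0).round(1),[round(float(np.linalg.norm(k)),1) for k in e],[round(float(np.degrees(np.arctan2(k[1],k[0]))),1) for k in e])
rep(D,((244,104),(440,141),(316,455),(98,401)))
S=lambda x,y,z:w("scene",160+(x+.5)/2.9-.5,150+(y+.5)/2.9-.5,z)[:2]*1000
rep(S,((630,134),(741,107),(776,158),(665,187)))
# model fit: project 78x124 tray at candidate poses to both
from scipy.optimize import least_squares
obs=[("side",np.array([(95+(x+.5)/6-.5,280+(y+.5)/6-.5) for x,y in((244,104),(440,141),(316,455),(98,401))]),[(1,-1),(-1,-1),(-1,1),(1,1)]),
("scene",np.array([(160+(x+.5)/2.9-.5,150+(y+.5)/2.9-.5) for x,y in((630,134),(741,107),(776,158))]),[(-1,-1),(-1,1),(1,1)])]
def P(q,s):
    c,sn=np.cos(q[2]),np.sin(q[2]);return [[q[0]+c*a*.039-sn*b*.062,q[1]+sn*a*.039+c*b*.062,.014] for a,b in s]
f=lambda q:np.concatenate([(px(n,P(q,s))-o).ravel() for n,o,s in obs])
for k in (obs,obs[:1],obs[1:]):
    obs=k;s=least_squares(f,[.507,.325,.06]);print(s.x,np.degrees(s.x[2]),s.fun.round(1))
E
```

```text
[[548.0, 267.4], [471.2, 260.8], [457.7, 385.2], [537.2, 389.3]] [503.5 325.7] [77.1, 79.6, 122.4, 125.2] [-175.1, -177.1, 95.0, 96.2]
[[479.1, 254.3], [462.9, 387.1], [536.0, 389.4], [552.3, 261.2]] [507.6 323. ] [133.8, 129.2, 73.6, 73.2] [96.9, 97.3, 5.4, 1.8]
[0.50426034 0.32540007 0.09103267] 5.215787544737377 [-0.3 -0.2  0.2 -0.2 -0.5 -1.  -0.5  0.6  0.8 -2.2 -1.5 -0.6  0.6  0.3]
[0.50343657 0.32566875 0.0893923 ] 5.121801547377554 [ 0.1  0.   0.5 -0.  -0.3 -0.8 -0.2  0.8]
[0.5076821  0.32424663 0.10687594] 6.123540476044207 [ 0.8 -1.  -1.7  0.1  0.8  0.9]
```

Tray fit: centre (504,325.5), turned 5.2°, with residuals within about 2 px. Now carrying the full case over.

send_rows([
  [0,0,0,-0.08,0,0,0],
  [0,0,0,-0.16,0,0,0],
  [0,0,0,-0.25,0,0,0],
  [0,0,-0.02,-0.25,0,0,0],
  [0,0.1,-0.03,-0.25,0,0,0],
  [0,0.2,-0.06,-0.25,0,0,0],
  [0,0.32,-0.09,-0.25,0,0,0],
  [0,0.44,-0.11,-0.25,0,0,0],
  [0,0.56,-0.13,-0.25,0,0,0],
  [0,0.68,-0.15,-0.25,0,0,0],
  [0,0.8,-0.17,-0.25,0,0,0],
  [0,0.9,-0.17,-0.25,0,0,0],
  [0,0.96,-0.17,-0.25,0,0,0],
  [0,0.96,-0.17,-0.25,0,0,0],
])

```text
clock: 23.43
tcp_pos: [0.539, 0.1872, 0.1031]
orientation: [-2.146, -2.293, -0.002]
contact_force: [-0.1, -0.9, -4.6]
grip_width: 0.0432
```

send_rows([
  [0,0.1,-0.02,0,0,0,0],
  [0,0.2,-0.04,0,0,0,-0.002],
  [0,0.32,-0.06,0,0,0,-0.004],
  [0,0.44,-0.08,0,0,0,-0.006],
  [0,0.56,-0.1,0,0,0,-0.0075],
  [0,0.68,-0.12,0,0,0,-0.0075],
  [0,0.8,-0.14,0,0,0,-0.0075],
  [0,0.9,-0.165,0,0,0,-0.0075],
  [0,0.955,-0.165,0,0,0,-0.0075],
  [0,0.955,-0.165,0,0,0,-0.0075],
  [0,0.955,-0.165,0,0,0,-0.0075],
])

```text
clock: 24.35
tcp_pos: [0.5059, 0.3253, 0.1027]
orientation: [2.123, 2.315, -0.001]
contact_force: [0.1, -0.7, -4.6]
grip_width: 0.0437
```

send_rows([
  [0,0,0,0.08,0,0,0],
  [0,0,0,0.16,0,0,0],
  [0,0,0,0.22,0,0,0],
  [0,0,0,0.26,0,0,0],
  [0,0,0,0.26,0,0,0],
  [0,0,0,0.26,0,0,0],
])

```text
clock: 24.85
tcp_pos: [0.5054, 0.3253, 0.063]
orientation: [-2.124, -2.315, 0.002]
contact_force: [-0.6, -0.2, -3.5]
grip_width: 0.0434
```

```bash
python3 - <<'E'
from h import *
from scipy.spatial.transform import Rotation as Ro
d=grab("side");p=d["pixels"][:,:,::-1]
cv2.imwrite("pics/d2.png",cv2.resize(p[240:370,85:215],None,fx=4.5,fy=4.5,interpolation=cv2.INTER_CUBIC))
o=r.get_obs();print(o["clock"],o["joints"].round(2),o["tcp_pos"].round(4),Ro.from_rotvec(o["orientation"]).as_matrix().round(3).tolist())
E
```

```text
24.9 [-0.67  0.58 -0.01  1.87  0.01  0.7  -0.6 ] [0.5058 0.3257 0.0636] [[-0.086, 0.996, -0.0], [0.996, 0.086, -0.0], [-0.0, -0.0, -1.0]]
```

View pics/d2.png

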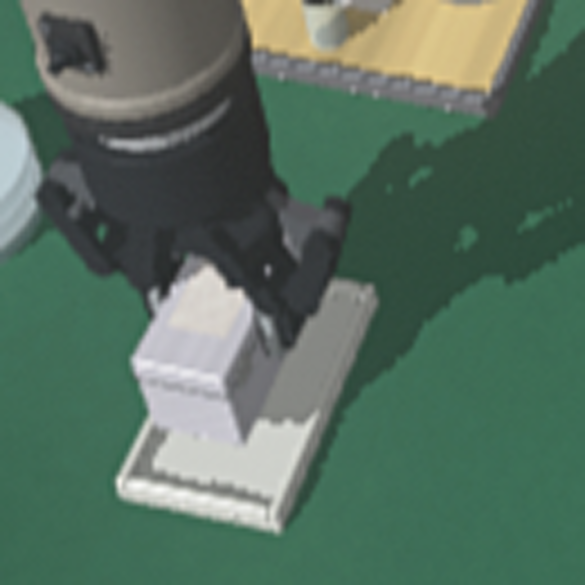

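```bash
python3 - <<'E'
from h import *
D=lambda x,y,z:w("side",85+(x+.5)/4.5-.5,240+(y+.5)/4.5-.5,z)[:2]*1000
for z in(.034,.037):
  a,b=D(152,422,z),D(245,443,z);print(a,b,np.linalg.norm(a-b),(a+b)/2)
a=np.array([.504,.3255])*1000+45*np.array([-.09,.996]);print("ideal",a)
a,b=D(133,362,.09),D(222,386,.09);print(a,b,(a+b)/2,np.degrees(np.arctan2(*(a-b)[::-1])))
E
```

```text
[527.7783116  368.33235928] [482.73983952 365.38507089] 45.13480337989749 [505.25907556 366.85871509]
[526.28842022 369.75913253] [481.41894881 366.82290344] 44.965441237631644 [503.85368451 368.29101798]
ideal [499.95 370.32]
[522.4260248  371.92073114] [480.18030884 371.11011974] [501.30316682 371.51542544] 1.0992573396933714
```

send_rows([
  [0,0.003,-0.012,0,0,0,-0.002],
  [0,0.003,-0.012,0.05,0,0,-0.002],
  [0,0.003,-0.012,0.1,0,0,-0.002],
  [0,0.003,-0.012,0.15,0,0,-0.002],
  [0,0.003,-0.012,0.185,0,0,-0.002],
  [0,0.003,-0.012,0.2,0,0,-0.002],
  [0,0.003,-0.012,0.2,0,0,-0.002],
  [0,0.003,-0.012,0.2,0,0,-0.002],
])

```text
clock: 25.57
tcp_pos: [0.5035, 0.3259, 0.0336]
orientation: [-2.116, -2.322, 0.001]
contact_force: [-2.0, -0.7, -1.1]
grip_width: 0.0435
```

send_rows([
  [0,0,0,0.005,0,0,0],
  [0,0,0,0.009,0,0,0],
  [0,0,0,0.009,0,0,0],
  [0,0,0,0.009,0,0,0],
])

```text
clock: 25.9
tcp_pos: [0.5035, 0.326, 0.0336]
orientation: [-2.116, -2.322, 0.001]
contact_force: [-5.7, -3.9, 11.1]
grip_width: 0.0434
```

send_rows([
  [0.7,0,0,0,0,0,0],
  [1,0,0,0,0,0,0],
  [1,0,0,0,0,0,0],
  [1,0,0,0,0,0,0],
  [1,0,0,0,0,0,0],
  [1,0,0,-0.05,0,0,0],
  [1,0,0,-0.2,0,0,0],
  [1,0,0,-0.4,0,0,0],
  [1,0,0,-0.6,0,0,0],
  [1,0,0,-0.8,0,0,0],
  [1,0,0,-0.95,0,0,0],
  [1,0,0,-0.95,0,0,0],
  [1,0,0,-0.95,0,0,0],
])

```text
clock: 26.98
tcp_pos: [0.5046, 0.3267, 0.177]
orientation: [2.116, 2.321, 0.006]
contact_force: [-0.7, -0.2, -0.2]
grip_width: 0.0856
```

```bash
python3 - <<'E'
from h import *
d=grab("wrist");p=d["pixels"][:,:,::-1];print(px("wrist",[.504,.3255,.014]))
cv2.imwrite("pics/w4.png",cv2.resize(p[60:300,150:390],None,fx=2.4,fy=2.4,interpolation=cv2.INTER_CUBIC))
o=r.get_obs();print(o["clock"],o["joints"].round(2),o["tcp_pos"].round(4))
E
```

```text
[[255.00248444 183.13429273]]
27.0333 [-0.67  0.42 -0.01  1.8   0.01  0.91 -0.59] [0.5038 0.3261 0.1754]
```

View pics/w4.png

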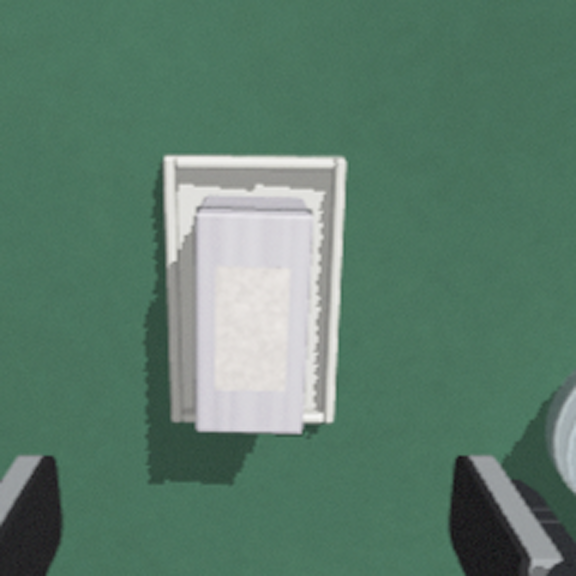

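The full case lies flat and square inside the reading tray. In the crop it spans (197–312, 197–432), with the tray at (165–345, 157–420). Now back to the mat for the jar.

send_rows([
  [1,-0.1,-0.01,0,0,0,0],
  [1,-0.25,-0.03,0,0,0,0],
  [1,-0.44,-0.05,0,0,0,0],
  [1,-0.64,-0.07,0,0,0,0],
  [1,-0.84,-0.1,0,0,0,0],
  [1,-1,-0.117,0,0,0,0],
])

```text
clock: 27.53
tcp_pos: [0.4987, 0.1708, 0.1734]
orientation: [-2.118, -2.319, 0.006]
contact_force: [-0.0, 0.0, 0.0]
grip_width: 0.0854
```

send_rows([
  [1,-0.2,-0.02,0,0,0,0],
  [1,-0.4,-0.05,0,0,0,0],
  [1,-0.6,-0.07,0,0,0,0],
  [1,-0.8,-0.1,0,0,0,0],
  [1,-1,-0.117,0,0,0,0],
])

```text
clock: 27.95
tcp_pos: [0.4945, 0.0214, 0.1736]
orientation: [-2.116, -2.32, 0.004]
contact_force: [-0.5, 0.7, -0.5]
grip_width: 0.0855
```

send_rows([
  [1,-0.2,-0.02,0,0,0,0],
  [1,-0.4,-0.05,0,0,0,0],
  [1,-0.6,-0.07,0,0,0,0],
  [1,-0.8,-0.1,0,0,0,0],
  [1,-1,-0.117,0,0,0,0],
])

```text
clock: 28.37
tcp_pos: [0.4906, -0.1291, 0.1736]
orientation: [-2.116, -2.319, 0.003]
contact_force: [0.2, -0.6, -0.2]
grip_width: 0.0851
```

send_rows([
  [1,-0.15,-0.02,0,0,0,-0.03],
  [1,-0.3,-0.05,0,0,0,-0.07],
  [1,-0.45,-0.07,0,0,0,-0.11],
  [1,-0.6,-0.1,0,0,0,-0.15],
  [1,-0.75,-0.117,0,0,0,-0.19],
  [1,-0.9,-0.117,0,0,0,-0.23],
  [1,-1,-0.117,0,0,0,-0.27],
  [1,-1,-0.117,0,0,0,-0.31],
  [1,-1,-0.117,0,0,0,-0.35],
  [1,-1,-0.117,0,0,0,-0.39],
  [1,-1,-0.117,0,0,0,-0.43],
  [1,-1,-0.117,0,0,0,-0.47],
  [1,-1,-0.117,0,0,0,-0.5],
  [1,-1,-0.117,0,0,0,-0.5],
  [1,-1,-0.117,0,0,0,-0.5],
])

```text
clock: 29.62
tcp_pos: [0.4879, -0.2782, 0.1738]
orientation: [0.139, -3.136, -0.002]
contact_force: [0.2, -0.7, -0.6]
grip_width: 0.0856
```

```bash
python3 - <<'E'
from h import *
from scipy.spatial.transform import Rotation as Ro
o=r.get_obs();R=Ro.from_rotvec(o["orientation"]).as_matrix()
print(o["clock"],o["joints"].round(2),o["tcp_pos"].round(4),R.round(3).tolist())
print("to jar",(R.T@(np.array([.4888,-.3029,.0345])-o["tcp_pos"])/.15).round(3))
E
```

```text
29.6167 [ 0.49  0.37 -0.1   1.89  0.05  0.88  2.02] [ 0.4879 -0.2782  0.1738] [[-0.996, -0.088, -0.002], [-0.088, 0.996, 0.001], [0.002, 0.001, -1.0]]
to jar [ 0.006 -0.166  0.928]
```

send_rows([
  [1,0.006,-0.1,0,0,0,0],
  [1,0.006,-0.166,0,0,0,0],
  [1,0.006,-0.166,0.02,0,0,0],
  [1,0.006,-0.166,0.15,0,0,0],
  [1,0.006,-0.166,0.3,0,0,0],
  [1,0.006,-0.166,0.45,0,0,0],
  [1,0.006,-0.166,0.6,0,0,0],
  [1,0.006,-0.166,0.75,0,0,0],
  [1,0.006,-0.166,0.87,0,0,0],
  [1,0.006,-0.166,0.928,0,0,0],
  [1,0.006,-0.166,0.928,0,0,0],
  [1,0.006,-0.166,0.928,0,0,0],
], squeeze=40)

```text
clock: 30.62
tcp_pos: [0.4908, -0.3025, 0.0357]
orientation: [0.145, -3.138, -0.001]
contact_force: [1.5, 0.1, 0.7]
grip_width: 0.0857
```

send_rows([
  [0,0,0,0,0,0,0],
  [0,0,0,0,0,0,0],
  [0,0,0,0,0,0,0],
  [0,0,0,0,0,0,0],
  [0,0,0,0,0,0,0],
  [0,0,0,0,0,0,0],
  [0,0,0,0,0,0,0],
  [0,0,0,0,0,0,0],
  [0,0,0,-0.05,0,0,0],
  [0,0,0,-0.15,0,0,0],
  [0,0,0,-0.3,0,0,0],
  [0,0,0,-0.45,0,0,0],
  [0,0,0,-0.55,0,0,0],
  [0,0,0,-0.55,0,0,0],
  [0,0,0,-0.55,0,0,0],
])

```text
clock: 31.87
tcp_pos: [0.4912, -0.3029, 0.1192]
orientation: [-0.145, 3.136, -0.002]
contact_force: [-1.2, 0.8, -3.7]
grip_width: 0.0549
```

```bash
python3 - <<'E'
from h import *
from scipy.spatial.transform import Rotation as Ro
o=r.get_obs();R=Ro.from_rotvec(o["orientation"]).as_matrix()
print(o["clock"],o["tcp_pos"].round(4),R.round(3).tolist())
print("to pad (513,39)",(R.T@(np.array([.513,.039,o["tcp_pos"][2]])-o["tcp_pos"])/.15).round(3))
d=grab("side");p=d["pixels"][:,:,::-1]
cv2.imwrite("pics/d3.png",cv2.resize(p[120:280,120:320],None,fx=4,fy=3.75,interpolation=cv2.INTER_CUBIC))
E
```

```text
31.8667 [ 0.4912 -0.3029  0.1192] [[-0.996, -0.092, 0.002], [-0.092, 0.996, -0.001], [-0.002, -0.001, -1.0]]
to pad (513,39) [-3.550e-01  2.256e+00 -2.000e-03]
```

View pics/d3.png

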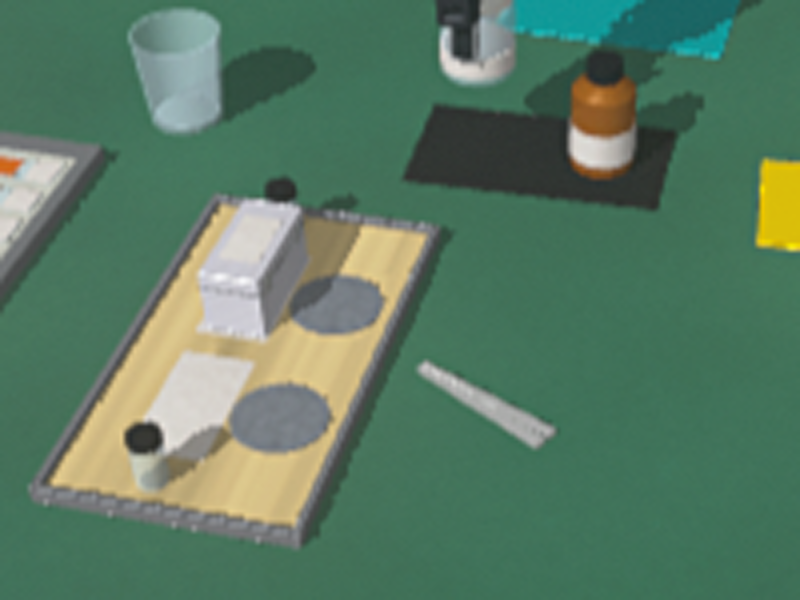

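The empty case stands in its place and both pads are clear. The jar's pad is centred at (281,417) and the bottle's at (338,305). The bottle is upright and the jar is held. I'll measure the pads and the offset of the held jar.

```bash
python3 - <<'E'
from h import *
D=lambda x,y,z:(w("side",120+(x+.5)/4-.5,120+(y+.5)/3.75-.5,z)*1000).round(1)
print("pads",D(281,417.5,.01),D(338,305,.01),"ext",D(230,417.5,.01),D(332,417.5,.01))
z=.0873
def circ(c,rr):
    a=np.linspace(0,6.28,60);q=px("side",[[c[0]+rr*np.cos(k),c[1]+rr*np.sin(k),z] for k in a]);q=np.c_[(q[:,0]-120+.5)*4,(q[:,1]-120+.5)*3.75];return q.min(0),q.max(0)
print("jar base px if at TCP", circ((.4912,-.3029),.028),"seen x440-515, ymax83")
print("bottle base", D(603,178,.003),"caps",D(603,68,.105))
E
```

```text
pads [513.2  39.9  10. ] [520.7 -79.   10. ] ext [544.8  49.7  10. ] [481.5  30.2  10. ]
jar base px if at TCP (array([439.82250446,  45.17644632]), array([513.54483404,  83.99912507])) seen x440-515, ymax83
bottle base [ 385.8 -291.3    3. ] caps [ 391.2 -299.9  105. ]
```

send_rows([
  [0,-0.02,0.1,0,0,0,0],
  [0,-0.05,0.25,0,0,0,0],
  [0,-0.08,0.4,0,0,0,0],
  [0,-0.11,0.55,0,0,0,0],
  [0,-0.14,0.7,0,0,0,0],
  [0,-0.17,0.85,0,0,0,0],
  [0,-0.18,1,0,0,0,0],
])

```text
clock: 32.5
tcp_pos: [0.5032, -0.1493, 0.1168]
orientation: [0.146, -3.136, -0.001]
contact_force: [0.2, 0.2, -0.8]
grip_width: 0.0547
```

send_rows([
  [0,-0.03,0.15,0,0,0,0],
  [0,-0.06,0.3,0,0,0,0],
  [0,-0.09,0.45,0,0,0,0],
  [0,-0.12,0.6,0,0,0,0],
  [0,-0.15,0.75,0,0,0,0],
  [0,-0.17,0.9,0,0,0,0],
  [0,-0.17,1,0,0,0,0],
  [0,-0.17,1,0,0,0,0],
  [0,-0.17,1,0,0,0,0],
])

```text
clock: 33.25
tcp_pos: [0.5143, 0.0016, 0.117]
orientation: [0.149, -3.136, -0.0]
contact_force: [-0.5, -0.6, -2.7]
grip_width: 0.0548
```

send_rows([
  [0,0,0.12,0,0,0,0],
  [0,0,0.22,0,0,0,0],
  [0,0,0.257,0,0,0,0],
  [0,0,0.257,0,0,0,0],
  [0,0,0.257,0.1,0,0,0],
  [0,0,0.257,0.2,0,0,0],
  [0,0,0.257,0.3,0,0,0],
  [0,0,0.257,0.38,0,0,0],
  [0,0,0.257,0.42,0,0,0],
  [0,0,0.257,0.42,0,0,0],
  [0,0,0.257,0.42,0,0,0],
])

```text
clock: 34.17
tcp_pos: [0.5118, 0.0383, 0.0552]
orientation: [0.144, -3.138, 0.001]
contact_force: [-0.9, 0.0, -1.6]
grip_width: 0.0546
```

```bash
python3 - <<'E'
from h import *
from scipy.spatial.transform import Rotation as Ro
o=r.get_obs();R=Ro.from_rotvec(o["orientation"]).as_matrix()
print(o["clock"],o["tcp_pos"].round(4),(R.T@(np.array([.5131,.0394,.0425])-o["tcp_pos"])/.15).round(3))
E
```

```text
34.1667 [0.5118 0.0383 0.0552] [-0.009  0.006  0.085]
```

send_rows([
  [0,-0.009,0.006,0.03,0,0,0],
  [0,-0.009,0.006,0.06,0,0,0],
  [0,-0.009,0.006,0.08,0,0,0],
  [0,-0.009,0.006,0.088,0,0,0],
  [0,-0.009,0.006,0.088,0,0,0],
  [0,-0.009,0.006,0.088,0,0,0],
])

```text
clock: 34.67
tcp_pos: [0.5136, 0.0404, 0.0441]
orientation: [-0.145, 3.137, -0.001]
contact_force: [-6.6, -0.1, 22.1]
grip_width: 0.0547
```

send_rows([
  [0,0,-0.005,-0.01,0,0,0],
  [0,0,-0.005,-0.013,0,0,0],
  [0,0,-0.005,-0.013,0,0,0],
])

```text
clock: 34.92
tcp_pos: [0.5133, 0.0396, 0.0442]
orientation: [-0.145, 3.138, -0.0]
contact_force: [-0.8, -0.0, 5.8]
grip_width: 0.0552
```

send_rows([
  [0.7,0,0,0,0,0,0],
  [1,0,0,0,0,0,0],
  [1,0,0,0,0,0,0],
  [1,0,0,0,0,0,0],
  [1,0,0,0,0,0,0],
  [1,0,0,-0.05,0,0,0],
  [1,0,0,-0.2,0,0,0],
  [1,0,0,-0.4,0,0,0],
  [1,0,0,-0.6,0,0,0],
  [1,0,0,-0.8,0,0,0],
  [1,0,0,-0.87,0,0,0],
  [1,0,0,-0.87,0,0,0],
])

```text
clock: 35.92
tcp_pos: [0.5151, 0.0399, 0.178]
orientation: [-0.145, 3.132, 0.001]
contact_force: [1.1, -0.1, 0.3]
grip_width: 0.0857
```

```bash
python3 - <<'E'
from h import *
from scipy.spatial.transform import Rotation as Ro
o=r.get_obs();R=Ro.from_rotvec(o["orientation"]).as_matrix()
print(o["clock"],o["tcp_pos"].round(4),(R.T@(np.array([.393,-.314,.1733])-o["tcp_pos"])/.15).round(3))
d=grab("wrist");p=d["pixels"][:,:,::-1]
cv2.imwrite("pics/w5.png",cv2.resize(p[100:300,60:360],None,fx=2.6,fy=2.6,interpolation=cv2.INTER_CUBIC))
E
```

```text
35.9167 [0.5151 0.0399 0.178 ] [ 1.028 -2.274  0.024]
```

View pics/w5.png

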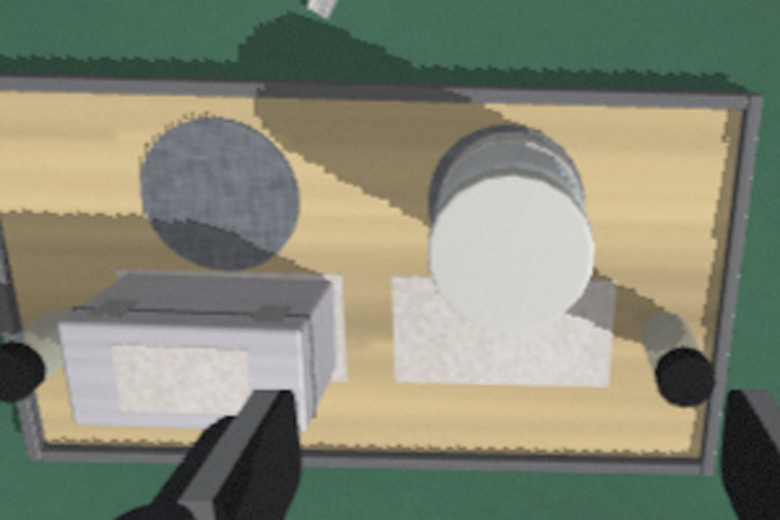

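The jar is back on its pad, with the lid at (512,252) in the crop. Now for the bottle.

send_rows([
  [1,0.05,-0.1,0,0,0,0],
  [1,0.15,-0.25,0,0,0,0],
  [1,0.25,-0.42,0,0,0,0],
  [1,0.35,-0.6,0,0,0,0],
  [1,0.43,-0.78,0,0,0,0],
  [1,0.5,-0.95,0,0,0,0],
  [1,0.5,-1,0,0,0,0],
])

```text
clock: 36.55
tcp_pos: [0.4487, -0.1209, 0.1726]
orientation: [0.137, -3.134, 0.001]
contact_force: [-0.8, 0.0, -0.6]
grip_width: 0.0852
```

send_rows([
  [1,0.1,-0.18,0,0,0,0],
  [1,0.2,-0.36,0,0,0,0],
  [1,0.3,-0.54,0,0,0,0],
  [1,0.4,-0.72,0,0,0,0],
  [1,0.5,-0.9,0,0,0,0],
  [1,0.53,-1,0,0,0,0],
  [1,0.53,-1.0,0,0,0,0],
])

```text
clock: 37.13
tcp_pos: [0.3848, -0.2766, 0.1732]
orientation: [0.136, -3.136, 0.0]
contact_force: [0.0, 0.1, -0.6]
grip_width: 0.0858
```

send_rows([
  [1,0,-0.15,0,0,0,0],
  [1,0,-0.27,0,0,0,0],
  [1,0,-0.27,0,0,0,0],
  [1,0,-0.27,0,0,0,0],
  [1,0,-0.27,0,0,0,0],
])

```text
clock: 37.55
tcp_pos: [0.3908, -0.3121, 0.1735]
orientation: [0.148, -3.137, -0.003]
contact_force: [-0.1, 1.2, 0.5]
grip_width: 0.0854
```

```bash
python3 - <<'E'
from h import *
from scipy.spatial.transform import Rotation as Ro
o=r.get_obs();R=Ro.from_rotvec(o["orientation"]).as_matrix()
print(o["clock"],o["joints"].round(2),o["tcp_pos"].round(4),(R.T@(np.array([.393,-.314,.0545])-o["tcp_pos"])/.15).round(3))
E
```

```text
37.55 [ 0.53  0.28  0.02  2.04 -0.01  0.83  2.22] [ 0.3908 -0.3121  0.1735] [-0.015 -0.016  0.793]
```

send_rows([
  [1,-0.015,-0.014,0.02,0,0,0],
  [1,-0.015,-0.014,0.15,0,0,0],
  [1,-0.015,-0.014,0.3,0,0,0],
  [1,-0.015,-0.014,0.45,0,0,0],
  [1,-0.015,-0.014,0.6,0,0,0],
  [1,-0.015,-0.014,0.72,0,0,0],
  [1,-0.015,-0.014,0.79,0,0,0],
  [1,-0.015,-0.014,0.79,0,0,0],
  [1,-0.015,-0.014,0.79,0,0,0],
])

```text
clock: 38.3
tcp_pos: [0.3933, -0.3151, 0.0559]
orientation: [0.147, -3.138, -0.001]
contact_force: [-0.4, 0.5, 0.3]
grip_width: 0.0856
```

send_rows([
  [0,0,0,0,0,0,0],
  [0,0,0,0,0,0,0],
  [0,0,0,0,0,0,0],
  [0,0,0,0,0,0,0],
  [0,0,0,0,0,0,0],
  [0,0,0,0,0,0,0],
  [0,0,0,0,0,0,0],
  [0,0,0,0,0,0,0],
  [0,0,0,-0.05,0,0,0],
  [0,0,0,-0.15,0,0,0],
  [0,0,0,-0.3,0,0,0],
  [0,0,0,-0.45,0,0,0],
  [0,0,0,-0.5,0,0,0],
  [0,0,0,-0.5,0,0,0],
  [0,0,0,-0.5,0,0,0],
])

```text
clock: 39.55
tcp_pos: [0.3931, -0.3156, 0.131]
orientation: [-0.145, 3.138, -0.001]
contact_force: [-0.6, 0.6, -2.1]
grip_width: 0.0485
```

```bash
python3 - <<'E'
from h import *
from scipy.spatial.transform import Rotation as Ro
o=r.get_obs();R=Ro.from_rotvec(o["orientation"]).as_matrix()
print(o["clock"],o["tcp_pos"].round(4),(R.T@(np.array([.521,-.0803,o["tcp_pos"][2]])-o["tcp_pos"])/.15).round(3))
d=grab("side");p=d["pixels"][:,:,::-1]
cv2.imwrite("pics/d4.png",cv2.resize(p[85:265,140:320],None,fx=4,fy=3.3,interpolation=cv2.INTER_CUBIC))
t=o["tcp_pos"]
for dz in(.078,):
    a=np.linspace(0,6.28,60);q=px("side",[[t[0]+.025*np.cos(k),t[1]+.025*np.sin(k),dz] for k in a]);q=np.c_[(q[:,0]-140+.5)*4,(q[:,1]-85+.5)*3.3];print(q.min(0),q.max(0))
E
```

```text
39.55 [ 0.3931 -0.3156  0.131 ] [-0.994  1.483 -0.   ]
[492.41471578 175.38009022] [558.57671969 206.56393062]
```

View pics/d4.png

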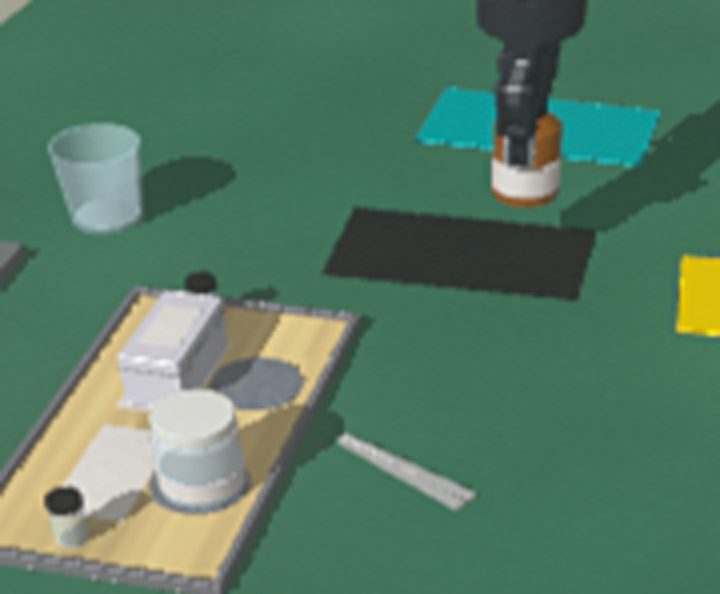

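send_rows([
  [0,-0.05,0.08,0,0,0,0],
  [0,-0.15,0.22,0,0,0,0],
  [0,-0.25,0.37,0,0,0,0],
  [0,-0.35,0.52,0,0,0,0],
  [0,-0.45,0.67,0,0,0,0],
  [0,-0.55,0.82,0,0,0,0],
  [0,-0.65,0.95,0,0,0,0],
  [0,-0.7,1,0,0,0,0],
  [0,-0.7,1,0,0,0,0],
  [0,-0.7,1,0,0,0,0],
])

```text
clock: 40.43
tcp_pos: [0.4831, -0.1568, 0.13]
orientation: [0.147, -3.136, -0.0]
contact_force: [-0.5, -0.1, -1.4]
grip_width: 0.0486
```

send_rows([
  [0,-0.08,0.13,0,0,0,0],
  [0,-0.17,0.27,0,0,0,0],
  [0,-0.25,0.41,0,0,0,0],
  [0,-0.294,0.483,0,0,0,0],
  [0,-0.294,0.483,0,0,0,0],
  [0,-0.294,0.483,0.1,0,0,0],
  [0,-0.294,0.483,0.2,0,0,0],
  [0,-0.294,0.483,0.28,0,0,0],
  [0,-0.294,0.483,0.35,0,0,0],
  [0,-0.294,0.483,0.38,0,0,0],
  [0,-0.294,0.483,0.38,0,0,0],
  [0,-0.294,0.483,0.38,0,0,0],
])

```text
clock: 41.43
tcp_pos: [0.5209, -0.0812, 0.074]
orientation: [0.144, -3.138, 0.0]
contact_force: [0.7, -0.3, -1.9]
grip_width: 0.0486
```

```bash
python3 - <<'E'
from h import *
from scipy.spatial.transform import Rotation as Ro
o=r.get_obs();R=Ro.from_rotvec(o["orientation"]).as_matrix()
print(o["clock"],o["tcp_pos"].round(4),(R.T@(np.array([.521,-.0803,.062])-o["tcp_pos"])/.15).round(3))
E
```

```text
41.4333 [ 0.5209 -0.0812  0.074 ] [-0.001  0.006  0.08 ]
```

send_rows([
  [0,0,0.005,0.03,0,0,0],
  [0,0,0.005,0.05,0,0,0],
  [0,0,0.005,0.064,0,0,0],
  [0,0,0.005,0.068,0,0,0],
  [0,0,0.005,0.068,0,0,0],
])

```text
clock: 41.85
tcp_pos: [0.5214, -0.0795, 0.0643]
orientation: [-0.146, 3.138, -0.0]
contact_force: [-1.0, 0.5, 3.1]
grip_width: 0.0492
```

send_rows([
  [0,0,0,0.003,0,0,0],
  [0,0,0,0.003,0,0,0],
  [0.6,0,0,0.003,0,0,0],
  [1,0,0,0.003,0,0,0],
  [1,0,0,0.003,0,0,0],
  [1,0,0,0.003,0,0,0],
  [1,0,0,0.003,0,0,0],
  [1,0,0,-0.05,0,0,0],
  [1,0,0,-0.2,0,0,0],
  [1,0,0,-0.4,0,0,0],
  [1,0,0,-0.6,0,0,0],
  [1,0,0,-0.8,0,0,0],
  [1,0,0,-0.95,0,0,0],
  [1,0,0,-0.95,0,0,0],
  [1,0,0,-0.95,0,0,0],
])

```text
clock: 43.1
tcp_pos: [0.5219, -0.0797, 0.2081]
orientation: [-0.145, 3.135, -0.001]
contact_force: [0.2, -0.6, 0.0]
grip_width: 0.0853
```

```bash
python3 - <<'E'
from h import *
d=grab("wrist");p=d["pixels"][:,:,::-1];s=grab("scene")["pixels"][:,:,::-1];g=grab("side")["pixels"][:,:,::-1]
a=cv2.resize(p[110:270,150:410],(780,300),interpolation=cv2.INTER_CUBIC)
a=cv2.resize(p[110:260,150:410],None,fx=3,fy=3,interpolation=cv2.INTER_CUBIC)
cv2.imwrite("pics/w6.png",a)
cv2.imwrite("pics/d5.png",cv2.resize(g[165:365,105:265],None,fx=3,fy=3,interpolation=cv2.INTER_CUBIC))
print(r.get_obs()["tcp_pos"],r.get_obs()["clock"])
f=lambda q:((q-[150,110]+.5)*3).round(0).tolist()
print("lid,cap,padj,padb",[f(px("wrist",[v])[0]) for v in([.5132,.0394,.088],[.521,-.0803,.112],[.5132,.0394,.01],[.521,-.0803,.01])])
E
```

```text
[ 0.52011671 -0.07955794  0.20530719] 43.25
lid,cap,padj,padb [[701.0, 258.0], [317.0, 274.0], [618.0, 197.0], [318.0, 189.0]]
```

View pics/w6.png

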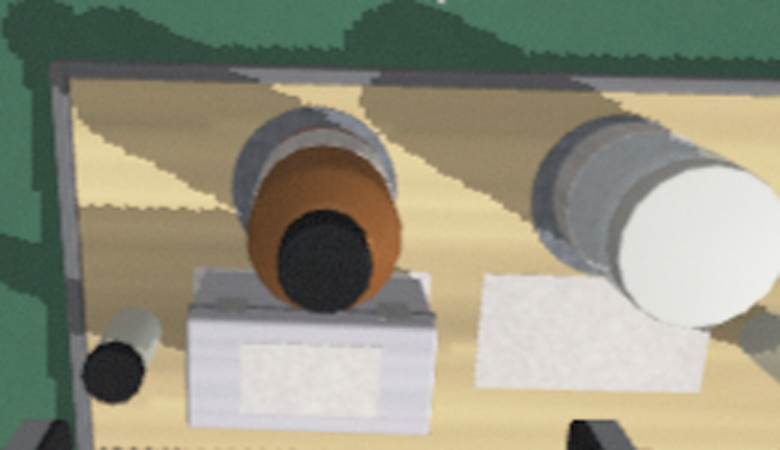

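View pics/d5.png

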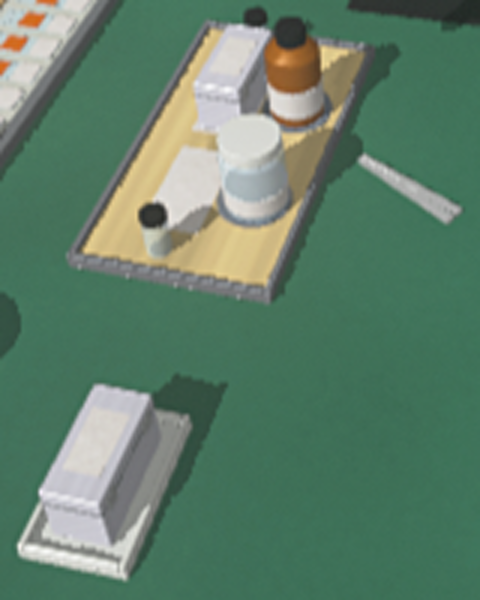

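The wrist view puts the cap at (325,262) and the lid at (700,246). That is a few mm toward −x of the projected targets, (317,274) and (701,258). My picture allowance is used up, so I'll check the centring numerically by fitting lid and cap silhouettes in all views.

```bash
cat > chk.py <<'E'
from h import *
from scipy.optimize import least_squares
def hull(n,c,r0,z0,z1):
    a=np.linspace(0,2*np.pi,48);P=[[c[0]+r0*np.cos(k),c[1]+r0*np.sin(k),z] for z in(z0,z1) for k in a]
    return cv2.convexHull(px(n,P).astype(np.float32))
def cen(h): m=cv2.moments(h);return np.array([m["m10"],m["m01"]])/m["m00"],m["m00"]
def blob(n,guess,kind,r0,z0,z1):
    p=np.load(f"last_{n}.npz")["p"].astype(int); mx,mn=p.max(2),p.min(2)
    M=(mx<60) if kind=="dark" else (mx-mn<22)&(mn>165)
    c,_=cen(hull(n,guess,r0,z0,z1)); k,l,s,ce=cv2.connectedComponentsWithStats(M.astype(np.uint8),connectivity=4)
    i=l[int(round(c[1])),int(round(c[0]))]; return (ce[i],s[i,4],s[i,:4]) if i else None
if __name__=="__main__":
  for n in("wrist","side","scene"):
    for nm,g,kind,r0,z0,z1 in(("jar",(.513,.0395),"white",.027,.070,.088),("bottle",(.521,-.08),"dark",.014,.094,.112)):
        b=blob(n,g,kind,r0,z0,z1)
        if b is None: print(n,nm,"none");continue
        s=least_squares(lambda q:cen(hull(n,q,r0,z0,z1))[0]-b[0],g,diff_step=1e-3)
        h=hull(n,s.x,r0,z0,z1); print(n,nm,(s.x*1000).round(1),"area seen/model",b[1],round(cen(h)[1]),"box",b[2],cv2.boundingRect(h))
E
python3 chk.py; python3 - <<'E'
from h import *
# pads in side view, bare, from stored d3 crop : grey-blue pixels
p=cv2.imread("pics/d3.png").astype(int);b,g,r_=p[:,:,0],p[:,:,1],p[:,:,2]
M=((b-r_>8)&(b>70)&(b<190)).astype(np.uint8);k,l,s,c=cv2.connectedComponentsWithStats(M)
np.set_printoptions(suppress=True)
for i in range(1,k):
    if s[i,4]>3000: print(s[i],c[i],(w("side",120+(c[i][0]+.5)/4-.5,120+(c[i][1]+.5)/3.75-.5,.01)*1000).round(1))
E
```

```text
wrist jar [529.5  26.4] area seen/model 4787 2739 box [308 165 105  76] (332, 178, 63, 59)
wrist bottle [519.6 -78.4] area seen/model 839 958 box [243 180  31  34] (241, 178, 34, 37)
side jar [535.7  39.7] area seen/model 1368 365 box [157 173  42  68] (167, 199, 24, 22)
side bottle [520.4 -77.7] area seen/model 84 111 box [197 171  10  10] (196, 169, 12, 13)
scene jar [527.3  38.6] area seen/model 433 313 box [305 190  21  31] (305, 193, 21, 21)
scene bottle [518.6 -78.1] area seen/model 81 109 box [269 196  10  11] (268, 194, 12, 14)
[     0      0    800    600 334551] [432.9312063  303.70756327] [457.6 -99.9  10. ]
[ 294  278   87   54 3093] [341.53216941 306.89363078] [517.5 -77.8  10. ]
[ 233  387   95   63 4684] [279.60717336 417.97331341] [513.9  40.6  10. ]
```

```bash
python3 - <<'E'
from chk import *
for n in("wrist","side","scene"):
  p=np.load(f"last_{n}.npz")["p"].astype(int);mx,mn=p.max(2),p.min(2)
  c,_=cen(hull(n,(.513,.0395),.027,.070,.088));x,y=c.round().astype(int)
  for T in(185,200,210,218):
    M=((mx-mn<25)&(mn>T)).astype(np.uint8);W=np.zeros_like(M);W[y-40:y+40,x-45:x+45]=M[y-40:y+40,x-45:x+45] if n=="wrist" else 0
    if n!="wrist": W[y-13:y+13,x-16:x+16]=M[y-13:y+13,x-16:x+16]
    k,l,s,ce=cv2.connectedComponentsWithStats(W);i=1+s[1:,4].argmax()
    cnt=max(cv2.findContours((l==i).astype(np.uint8),0,1)[0],key=cv2.contourArea); e=cv2.fitEllipse(cnt)
    top=hull(n,(.513,.0395),.027,.0879,.088)
    print(n,T,s[i],np.round(e[0]+e[1],1),"lid disc model",np.round(cv2.fitEllipse(top)[0]+cv2.fitEllipse(top)[1],1),"pos",(w(n,*e[0],.088)*1000).round(1)[:2])
E
```

```text
wrist 185 [ 336  166   77   66 3389] [375.9 199.9  49.7  88.9] lid disc model [383.6 194.6  52.1  60.7] pos [518.   33.5]
wrist 200 [ 336  166   77   66 3340] [376.1 199.9  49.4  88.6] lid disc model [383.6 194.6  52.1  60.7] pos [518.   33.6]
wrist 210 [ 336  166   77   66 3276] [376.  200.   48.9  88.6] lid disc model [383.6 194.6  52.1  60.7] pos [518.1  33.5]
wrist 218 [ 358  166   55   60 2189] [384.7 192.8  48.1  57.7] lid disc model [383.6 194.6  52.1  60.7] pos [510.3  40. ]
side 185 [171 199  27  26 487] [181.8 211.1  25.5  27.6] lid disc model [187.1 209.2  14.8  22. ] pos [522.7  50.4]
side 200 [171 199  27  26 446] [181.4 211.   24.3  28. ] lid disc model [187.1 209.2  14.8  22. ] pos [523.9  50.1]
side 210 [177 201  21  21 202] [186.  211.1  15.2  20.1] lid disc model [187.1 209.2  14.8  22. ] pos [512.8  47.3]
side 218 [178 213   7   5  13] [181.  215.    2.5   6.8] lid disc model [187.1 209.2  14.8  22. ] pos [518.9  63.5]
scene 185 [306 190  19  23 306] [315.9 199.4  15.9  24.2] lid disc model [314.7 197.5  14.5  19.7] pos [520.8  40.6]
scene 200 [306 190  19  23 275] [316.  199.   15.4  23.6] lid disc model [314.7 197.5  14.5  19.7] pos [519.3  41.4]
scene 210 [306 190  19  23 264] [316.  199.   15.3  23.5] lid disc model [314.7 197.5  14.5  19.7] pos [519.3  41.5]
scene 218 [306 190  19  23 249] [316.  198.9  15.1  23.2] lid disc model [314.7 197.5  14.5  19.7] pos [519.2  41.4]
```

The wrist-view fits put the jar at (510,40), against (511,39) at the start. The bottle is at (519.5,−78), against its pad at about (521,−80). Both are within about 2–3 mm, close to the calibration error, so regripping isn't worth the risk. Handing in.

```bash
python3 - <<'E'
from bench import r
o=r.get_obs();print(o["clock"],o["contact_force"],o["tcp_pos"]);print(r.hand_in())
E
```

```text
43.25 [-0.33730923  1.32788723 -0.94321482] [ 0.52011671 -0.07955794  0.20530719]
the job is handed in; nothing more can be done
None
```

The job is done and handed in at 43 s of the 136 s limit. No verdict was reported.

- **Bottle and jar out:** I stood both upright on the black mat first.
- **Which case is full:** the right-hand case (−y) read 1.2–1.9 N when lifted, so I set it back in its place as the empty one. The left-hand case (+y) read 3.8–5.2 N, so it is the full one. It now lies flat and square in the white reading tray.
- **Bottle and jar back:** both are upright on the pads they came from.

**Last checks:**
- **Placement:** the final pictures showed every item in place and upright, and the gripper clear above them.
- **Forces:** the highest wrist force I read was 22 N, when setting the jar down.
- **Centring:** the fitted bottle position is about 1–3 mm off its pad centre, mostly in +y. The jar is about 2–3 mm off in −x, but the wrist camera gave almost the same jar position at the start.
- **Disagreements:** the automatic fits of the jar lid failed in the side and scene views because the lid merged with the body, so the jar figure rests on the wrist view alone. I had used all 16 pictures and left the small offsets, since they are close to the 2 mm calibration error.

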